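Slide a food tub along the upstand into the labeller's spring dock

TASK

Bring the round white tub with the red lid against the straight metal upstand, ahead of the blue dock, then slide it along the upstand, keeping it against the metal, past the yellow catch and gently press it into the orange spring bumper until the catch has swung fully shut behind it and holds it there. Let go and move clear. Handle it gently: do not ram the bumper to the end of its travel, force the tub hard into the upstand or tip it, and leave the other things alone.

Things in the scene. Friction and masses are not known exactly. Their poses are not given: they have to be found in the camera images.
- tub_center (a point): centre (half-way up, 33 mm above the table) of the loose round tub: upright cylinder, white with a red lid, 96 mm diameter, 66 mm tall, 0.3 to 0.6 kg, flat bottom; too wide to grasp, it slides on the steel table
- tub: the same tub; origin under its centre, z is its axis
- lane: fixed metal upstand, 45 mm high, 12 mm thick. Origin at table height on its face towards the robot; y runs along the face in the direction of travel, x through it, away from the robot. The face is x = 0, from y = -350 to 180 mm; a tub against it has its centre at x = -48 mm. The blue dock is clamped on it by hand: the seated tub's centre is at y = D, 0 to 80 mm, NOT measured: feel or see it
- labeller (a point): centre, at table height, of the grey labeller on the far end of the upstand: 130 mm (lane x) by 90 mm (lane y), 200 mm high
- approach (a point): point on the upstand's face at table height, 110 mm before the lane origin (lane y = -110 mm): the tub's centre must be against the upstand before here. The dock, 50 mm high, spans lane x = -129 to 0 mm, y = D-83 to D+85 mm; its side bar (18 mm high) lies at x = -129 to -119 mm
- bumper (a joint): compression (m) of the dock's orange spring bumper, a plate 70 mm wide, z = 10 to 46 mm, facing the arriving tub; 0 free, 0.017 rigid end. Resists with 2 N when touched plus 0.45 N per mm. With the tub seated it stays pressed in about 6 mm; press the tub on to 10 to 14 mm to let the catch shut. Friction and a pusher dragging down on the tub can add 3 to 12 N to the push
- catch (a joint): angle (rad) of the yellow one-way catch: sprung finger, 40 mm long, 8 mm thick, z = 20 to 36 mm, on a 46 mm high pin at lane x = -116 mm, y = D-60 mm. 0 shut: it slants in to x = -77 mm, leaving 77 mm beside the upstand free for a pusher. The arriving tub swings it open (up to 1.1) against about 3 N; it springs back to 0 behind the tub
- squeeze1: clear squeeze bottle with red label, 56 mm diameter, 170 mm tall; bystander; origin under its centre
- squeeze2: second such squeeze bottle; bystander
- tin: tin with green label, 60 mm diameter, 80 mm tall; bystander; origin under its centre
- bowl: white plastic bowl, 150 mm wide, 70 mm tall; bystander; origin under its centre
- tub_lid: loose red lid, 92 mm diameter, 12 mm thick; bystander beyond the upstand; origin under its centre
- tub_spare: smaller white tub with a blue lid, 80 mm diameter, 62 mm tall; bystander beyond the upstand; origin under its centre
- brush: hand brush lying on the table; bystander
Things that resemble listed ones, but are neither listed nor needed, are in the scene too. Leave any black or pink look-alike of the tub alone.

How it is judged (in metres and radians):
On the way:
1. the tub stands against the upstand, ahead of the dock (x of tub_center in the frame of lane above -0.053 m and y of tub_center in the frame of lane between -0.36 and -0.11 m), for 0.1 s.
At the end, for the whole second after the job is handed in: the tub stands upright against the upstand (within 6 mm), at rest between catch and bumper: catch shut (below 0.15 rad), bumper held pressed in by more than 4 mm (value of joint bumper above 0.004 m and value of joint catch below 0.15 rad and x of tub_center in the frame of lane above -0.054 m and y of tub_center in the frame of lane above -0.012 m and angle between tub's own z axis and vertical below 0.06 rad and linear speed of tub below 0.01 m/s); the robot touches nothing.
It fails at once if the tub leaves the upstand by more than 14 mm in the last 100 mm before the dock (y of tub_center in the frame of lane above -0.1 m and x of tub_center in the frame of lane below -0.062 m).
It fails at once if the bumper or dock is rammed (tub on it with more than 17 N) (contact force between tub and bumper above 17 N).
It fails at once if the tub is forced into the upstand with more than 20 N (contact force between tub and lane above 20 N).
It fails at once if the tub is tipped or lifted (angle between tub's own z axis and vertical above 0.3 rad or height (world z) of tub above 0.02 m).
It fails at once if a bystander is disturbed (distance of any of squeeze1, squeeze2, tin, bowl, tub_lid, tub_spare, brush from where it was at the start of the episode above 0.02 m).
It also fails if it takes over 72 s, if anything falls off the work surface, if the arm or the gripper's body presses on something with over 40 N, if the wrist force passes 120 N, or if a joint passes its speed limit or range.

ROBOT

A 7-joint arm with a two-finger parallel gripper is mounted at the origin on the work surface. World frame = base frame: x ahead of the robot, y to its left, z up, the work surface at z = 0. Lengths are in mm, angles in rad, forces in N, time in s.
With the tool pointing down it reaches from about 425 to 875 mm from the base axis. Payload 4.7 kg.
Tool frame: the origin (TCP) lies midway between the tips of the shut fingers; the grasp point (between the pads) lies r.tcp_to_grasp behind it (r.tcp_to_grasp is the distance from the TCP to the grasp point, in mm); z points along the fingers, y is the line along which they close (so a half turn about z gives the same grasp; the last joint's range is limited). The gripper opens to 85 mm and grips with 20 to 120 N. Pads are 22 mm wide; open, the fingers measure 114 mm over their backs; the gripper's body (76 mm by 85 mm) begins 54 mm behind the grasp point. The pads swing forward as they close: fully open they stand 13 mm farther back than shut.
Start: joints at [0.014, 0.321, -0.07, 1.45, 0.023, 1.371, -0.057], TCP at [650.019, -0.025, 231.349] pointing down, gripper open.
Joint ranges: [-2.86, 2.86], [-0.3, 2.09], [-1.38, 1.24], [0.06, 2.45], [-1.56, 4.7], [0.09, 2.05], [-2.69, 2.69]. Speed limits (rad/s): [2.57, 2.57, 3.14, 3.14, 3.14, 3.14, 3.14].

INTERFACE

Orientations are given as a 3x3 rotation matrix whose columns are the frame's x, y, z axes.
In Python, from plant import r gives the robot as it stands. Calls block until the motion is done:
- r.move_pose(position, orientation): joint-space move of the TCP to a pose.
- r.movel(position, orientation=None, vel=150, force_limit=None): straight line of the TCP; orientation=None keeps the orientation; vel is the mean speed in mm/s. With force_limit (N) it stops when the force on the tool has changed by that much, and returns True; else False.
- r.goto_joints(angles): joint-space move.
- r.gripper_to(opening, effort=None): opening from 0.0 (shut) to 1.0 (fully open); effort is the grip in N (None keeps the last); returns when the fingers have stopped.
- r.hold(seconds).
- r.ik(position, orientation): joint angles nearest the present ones, or None.
- r.state(): the state.
- r.snapshot(name): name is "scene" or "side" or "wrist"; returns a dict with "color" (384x512x3 uint8, red, green, blue), "camera_matrix" (3x3 intrinsics, pixels), "k1" (the pictures are not rectified: a ray, as slopes to the right and down, at radius r is drawn at 1 + k1 r^2 times it, then the intrinsics apply), "pose" (4x4, takes a point from camera to world coordinates). Camera axes: x right, y down, z forward; pixel columns grow to the right and rows downward; lengths in mm; the calibration is good to about 2 mm. A picture is of the moment at which its call begins. There is no depth.
A pose or a line that the arm cannot do raises r.IKError and nothing moves.
- r.finish_job(): hands the job in; it is judged then, once.
Trained networks look in a picture, given as the dict that the camera call returned (one of the last four; its "shot" number tells which), for a name from the list of things; names that differ only in an ending like _2 or _b are one class to them, and where a whole thing is asked for, a point or a joint stands for the part that bears it (a point fixed in the world has none). Each returns a list of dicts, best first, with "conf" (0 to 1); they miss things now and then, are a little off and sometimes report something else, mostly with a low value. They report only what shows in the picture. A call takes as long as a camera call. They do not tell look-alikes from the thing itself.
- r.search_frame(picture, target): "point" ([column, row] in pixels, amid what is visible of it).
- r.tip_of(picture, target): "point" ([column, row] in pixels: a listed point, or the origin of a listed thing).
The state is a dict: "time_s": time; "qpos": joint angles; "dq": joint speeds; "tau": joint torques, N m; "eef_pos": TCP position; "orientation": TCP orientation; "wrist_force": force on the tool from outside, world axes, zero at the start; "torque": the same for the moment, N m; "opening": opening from 0.0 (shut) to 1.0 (fully open); "finger_force": force on a finger pad.
Only numpy, scipy, OpenCV 4.12 (cv2) and the standard library are available. Lean on these libraries where they do the work, as an engineer would, in place of code of your own. Each camera call takes 0.05 s, during which the arm holds its last target. There are 200 camera calls.

## Working session

There is one attempt and no reset: what is moved stays moved. The work goes in short steps, each a Python script; the robot and the scene stay as the last script left them, time stands still between calls to the robot, and variables do not carry over. Pictures are saved under pics/ and viewed, at most 13 in all, crops included, and the job is handed in when it is done.

```bash
mkdir -p pics
cat > h.py <<'E'
import numpy as np, cv2
from plant import r
def ray(s,p):
    K=np.array(s["camera_matrix"],float);x=(p[0]-K[0,2])/K[0,0];y=(p[1]-K[1,2])/K[1,1]
    rd=np.hypot(x,y);u=rd
    for _ in range(30): u=rd/(1+s["k1"]*u*u)
    f=u/rd if rd>0 else 1
    T=np.array(s["pose"]);return T[:3,3],T[:3,:3]@np.array([x*f,y*f,1])
def onz(s,p,z):
    o,d=ray(s,p);return (o+d*(z-o[2])/d[2])
def proj(s,P):
    T=np.array(s["pose"]);c=T[:3,:3].T@(np.array(P,float)-T[:3,3]);x,y=c[0]/c[2],c[1]/c[2]
    g=1+s["k1"]*(x*x+y*y);K=np.array(s["camera_matrix"]);return np.array([K[0,0]*x*g+K[0,2],K[1,1]*y*g+K[1,2]])
def save(s,n,img=None):
    cv2.imwrite(n,cv2.cvtColor(s["color"] if img is None else img,cv2.COLOR_RGB2BGR))
E
python3 - <<'E'
from h import *
np.set_printoptions(precision=1,suppress=True)
Z={"tub_center":33,"tub":0,"lane":0,"labeller":0,"approach":0,"squeeze1":0,"tin":0,"bowl":0,"tub_lid":0,"tub_spare":0,"brush":0}
ims=[]
for n in("scene","side"):
    s=r.snapshot(n);ims.append(s["color"]);print(n,np.array(s["pose"])[:3,3])
    for t,z in Z.items():
        for d in r.tip_of(s,t)[:3]: print(t,np.array(d["point"]),round(d["conf"],2),onz(s,d["point"],z)[:2])
    for t in("bumper","catch"):
        for d in r.search_frame(s,t)[:2]: print(t,np.array(d["point"]),round(d["conf"],2),onz(s,d["point"],28)[:2])
    save(s,f"pics/{n}.png",cv2.resize(s["color"],(800,600),interpolation=cv2.INTER_CUBIC))
print(r.state()["time_s"],r.tcp_to_grasp)
E
```

```text
scene [ 957.   779.  1231.2]
tub_center [232.2 163.4] 0.72 [ 511.8 -244.7]
tub_center [162.9 166. ] 0.66 [ 723.5 -330.4]
tub_center [282.1 156.4] 0.57 [ 346.  -202.7]
tub [282.7 167.5] 0.85 [ 351.9 -182.8]
tub [164.9 175.1] 0.79 [ 724.8 -319.1]
tub [308.3 211. ] 0.77 [366.6  15.9]
lane [241.  230.6] 0.71 [591.1  -6.3]
labeller [287.1 289.4] 0.6 [559.3 229.9]
squeeze1 [349.1 263.7] 0.97 [356.4 233.4]
squeeze1 [335.5 341.9] 0.25 [518.1 415.8]
tin [337.2 344.7] 0.95 [518.1 423.9]
bowl [208.3 111.1] 0.7 [ 470.  -554.4]
tub_lid [189.1 233.7] 0.65 [738.2 -63.2]
tub_spare [206.3 287. ] 0.66 [760.2 126.3]
tub_spare [345.1 264.8] 0.51 [368.9 231.6]
tub_spare [231.6 169.8] 0.29 [ 513.6 -246.8]
brush [262.8 122. ] 0.67 [ 311.1 -414.6]
bumper [271.  248.2] 0.46 [546.9 105.2]
bumper [209.6 281.9] 0.44 [750.5 130.5]
catch [268.9 220.1] 0.59 [506.1  12.5]
side [-171.   686.2 1207.4]
tub_center [319.9 208.3] 0.95 [ 347.  -191.7]
tub_center [266.2 137.9] 0.84 [ 724.4 -328.4]
tub_center [276.3 241.4] 0.82 [360.4  15.3]
tub [319.3 213.8] 0.86 [ 347.5 -195.3]
tub [275.2 246.8] 0.66 [363.3  15.1]
tub [264.3 146.9] 0.63 [ 718.2 -312.1]
lane [227.5 209.1] 0.95 [589.9  12.7]
labeller [183.5 250.5] 0.97 [565.3 233.5]
labeller [218.8 291.9] 0.34 [373.3 257.3]
approach [251.6 192.1] 0.95 [ 585.7 -103.5]
squeeze1 [220.  291.6] 0.92 [371.4 254. ]
squeeze1 [192.5 309.5] 0.65 [385.6 351.6]
tin [147.2 296.8] 0.71 [514.1 419.4]
bowl [347.7 144.4] 0.73 [ 490.8 -558.8]
tub_lid [208.1 178.4] 0.8 [748.2 -39.7]
tub_spare [173.9 202.5] 0.85 [746.9 124.3]
tub_spare [183.3 253.7] 0.47 [556.2 242.1]
tub_spare [291.8 179.7] 0.27 [ 522.7 -252.2]
brush [367.4 188.1] 0.49 [ 297.  -415.1]
catch [241.2 220.5] 0.53 [503.9  30.7]
1.4 18.700000000000003
```

View pics/scene.png

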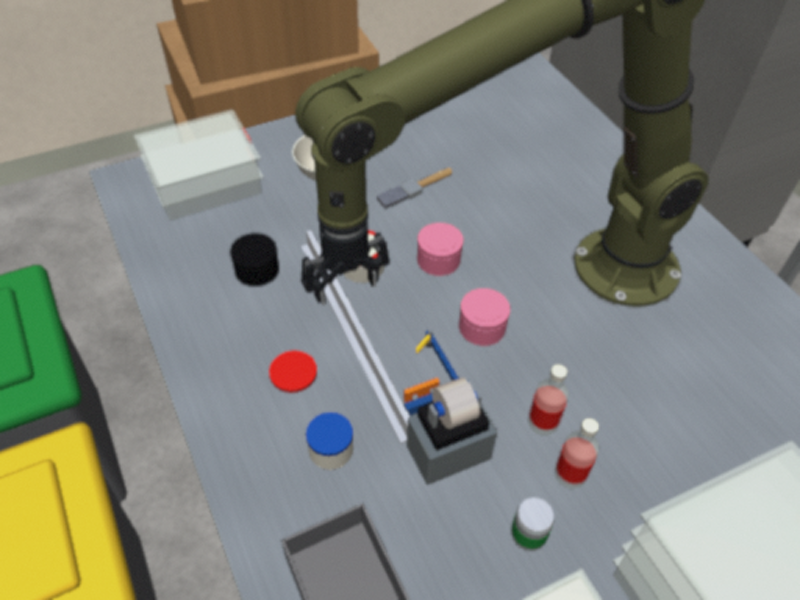

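View pics/side.png

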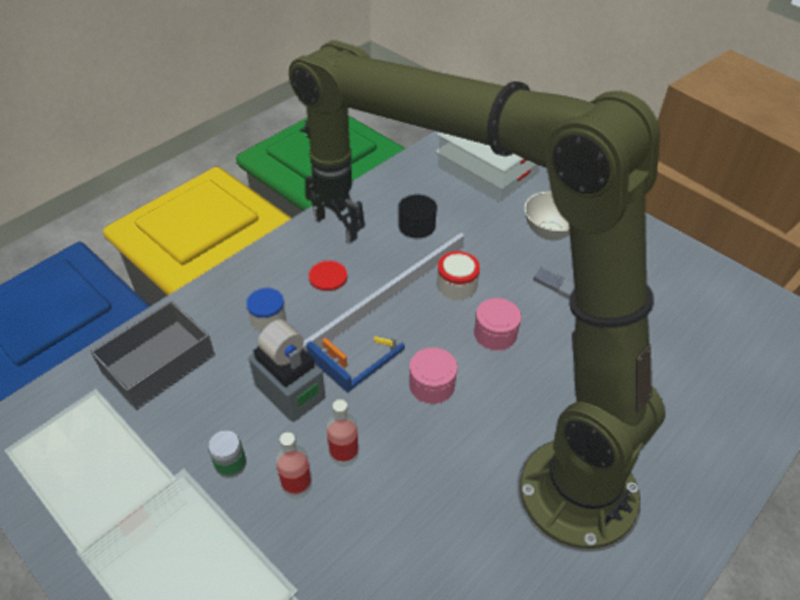

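The white tub with the red rim is at side-view (459,273), or scene-view (368,255), where the gripper half hides it. It could be confused with the pink tubs at side (497,323) and (433,375), the black tub at (417,216), the red lid at (328,275) and the blue-lidded tub at (266,305). By the description I choose (459,273). The upstand runs from side (462,237) to (305,345), and the dock is at about (350,355).

Run:
```python
from h import *
np.set_printoptions(precision=3,suppress=True)
R=np.array(r.state()["orientation"]);print(R)
r.move_pose([560,-20,380],R)
print(r.state()["time_s"])
s=r.snapshot("side");w=r.snapshot("wrist");np.save("w.npy",w,allow_pickle=True);np.save("s.npy",s,allow_pickle=True)
print(np.array(w["pose"]))
c=s["color"][135:265,180:345]
a=cv2.resize(c,(760,600),interpolation=cv2.INTER_CUBIC)
save(s,"pics/side2.png",a)
save(w,"pics/wrist1.png",cv2.resize(w["color"],(800,600),interpolation=cv2.INTER_CUBIC))
```

```text
[[-0.  1.  0.]
 [ 1.  0. -0.]
 [-0.  0. -1.]]
2.1333
[[  1.      0.001  -0.003 559.737]
 [  0.     -0.958  -0.287  53.657]
 [ -0.003   0.287  -0.958 519.906]
 [  0.      0.      0.      1.   ]]
```

View pics/side2.png

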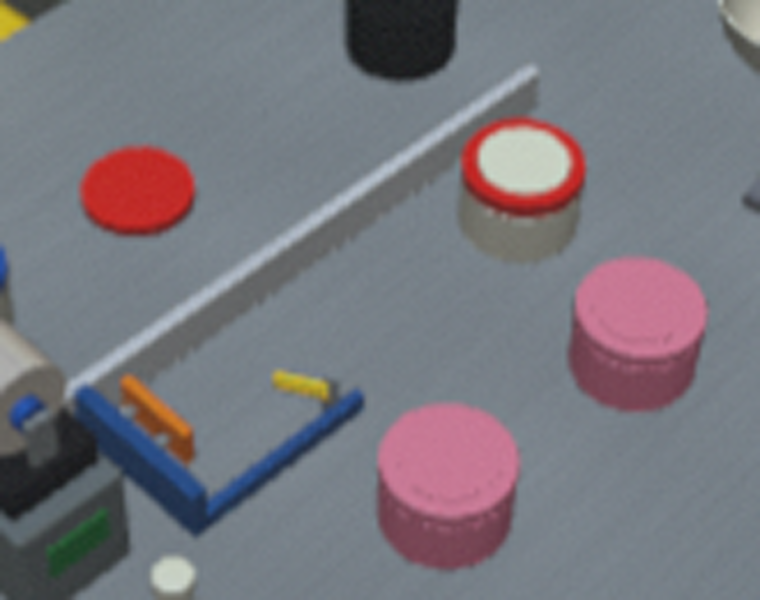

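View pics/wrist1.png

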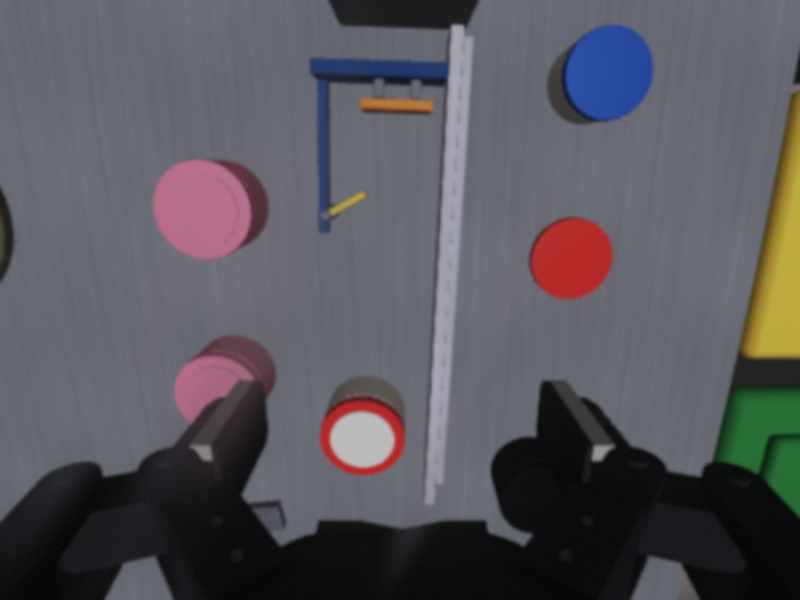

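The wrist view confirms the choice: white tub with red rim at (363,437), pinks at (203,208) and (215,388), black at (530,485). The upstand's near top edge runs from (450,25) to (426,503). The orange bumper is at (397,105) and the catch pin at (326,215). Next I measure these at sub-pixel accuracy.

```bash
cat > meas.py <<'E'
from h import *
np.set_printoptions(precision=1,suppress=True)
def blob(c,lo,hi,box,s):
    h=cv2.cvtColor(c,cv2.COLOR_RGB2HSV);m=cv2.inRange(h,np.array(lo),np.array(hi))
    k=np.zeros_like(m);x0,y0,x1,y1=box;k[y0:y1,x0:x1]=m[y0:y1,x0:x1];return k
def tubpos(s,box):
    m=blob(s["color"],(0,150,90),(8,255,255),box,s)|blob(s["color"],(172,150,90),(180,255,255),box,s)
    cs=max(cv2.findContours(m,0,cv2.CHAIN_APPROX_NONE)[0],key=cv2.contourArea)
    P=np.array([onz(s,p[0],66)[:2] for p in cs]);  # outline near top
    A=np.c_[2*P,np.ones(len(P))];q=np.linalg.lstsq(A,(P**2).sum(1),rcond=None)[0]
    return q[:2],np.sqrt(q[2]+q[0]**2+q[1]**2)
E
python3 - <<'E'
from meas import *
w=np.load("w.npy",allow_pickle=True).item();c=w["color"];g=cv2.GaussianBlur(cv2.cvtColor(c,cv2.COLOR_RGB2GRAY),(3,3),0).astype(float)
pts=[]
for v in range(55,315,4):
    x0=288+(273-288)*(v-16)/(322-16);u=np.arange(int(x0)-9,int(x0)+9);d=np.diff(g[v,u]);k=d.argmax()
    if 0<k<len(d)-1: a,b,e=d[k-1:k+2];k=k+0.5*(a-e)/(a-2*b+e)
    pts.append([u[0]+k+.5,v])
P=np.array([onz(w,p,45)[:2] for p in pts])
f=np.polyfit(P[:,1],P[:,0],1)
for _ in range(3):
    ok=abs(P[:,0]-np.polyval(f,P[:,1]))<1.5;f=np.polyfit(P[ok,1],P[ok,0],1)
print("x at y=0",f[1],"slope",f[0],ok.sum(),len(P))
for u,n in(((450/1.5625,24/1.5625),"far"),((427/1.5625,503/1.5625),"near")): print(n,onz(w,u,45))
def lab(p): return None
yd=np.array([f[0],1])/np.hypot(f[0],1);xd=np.array([yd[1],-yd[0]])
far=onz(w,(450/1.5625,24/1.5625),45)[:2];near=onz(w,(427/1.5625,503/1.5625),45)[:2]
b=np.array([f[1],0]);sf=(far-b)@yd;sn=(near-b)@yd;print("along",sf,sn,"len",sf-sn)
O=b+yd*((sf-180)+(sn+350))/2;print("O",O,"xd",xd,"yd",yd)
L=lambda p:np.array([(p[:2]-O)@xd,(p[:2]-O)@yd])
t,rad=tubpos(w,(195,245,270,310));print("tub",t,rad,L(t))
np.savez("lane.npz",O=O,xd=xd,yd=yd,tub=t)
m=blob(c,(8,170,120),(18,255,255),(215,50,290,80),w);v,u=np.nonzero(m);print("orange px",u.min(),u.max(),v.min(),v.max())
print("bumper front top (y)",L(onz(w,((u.min()+u.max())/2,v.max()+.5),46)),L(onz(w,((u.min()+u.max())/2,v.max()+.5),10)))
print("pin",L(onz(w,(325.5/1.5625,215/1.5625),46)))
print("dock back top corners",L(onz(w,(311/1.5625,60/1.5625),50)),L(onz(w,(311/1.5625,76/1.5625),50)))
print("sidebar end",L(onz(w,(324/1.5625,232/1.5625),18)))
s=np.load("s.npy",allow_pickle=True).item()
print("side: lane end",L(onz(s,(180+535/4.606,135+68/4.615),45)))
t2,rad=tubpos(s,(275,155,310,185));print("tub side",t2,rad,L(t2))
print("side pin",L(onz(s,(180+333/4.606,135+385/4.615),46)),"orange",L(onz(s,(180+158/4.606,135+420/4.615),46)))
E
```

```text
x at y=0 597.6904041902322 slope 0.03281108309464914 65 65
far [602.7 177.4  45. ]
near [ 590.  -349.2   45. ]
along 177.44747245273228 -349.2231141569552 len 526.6705866096875
O [597.7  -0.9] xd [ 1. -0.] yd [0. 1.]
tub [ 514.  -241.2] 47.441569769935214 [ -75.8 -242.9]
orange px 232 275 64 70
bumper front top (y) [-48.  101.9] [-48.6 105.6]
pin [-116.5    0.2]
dock back top corners [-128.   142.9] [-128.2  129.2]
sidebar end [-122.9  -21.2]
side: lane end [   1.8 -347.6]
tub side [ 512.4 -240.6] 44.64121312582299 [ -77.4 -242.4]
side pin [-124.3    5.8] orange [-61.8 117. ]
```

D is about 60 mm: the pin gives 60, the bumper face 60, the dock end 58 and the side bar 62. The tub is at lane (-76,-243). First push goes to the upstand.

```bash
cat >> meas.py <<'E'
z=np.load("lane.npz") if __import__("os").path.exists("lane.npz") else None
O,xd,yd=z["O"],z["xd"],z["yd"]
L=lambda p:np.array([(np.array(p)[:2]-O)@xd,(np.array(p)[:2]-O)@yd])
W=lambda x,y,h:np.r_[O+xd*x+yd*y,h]
def ori(deg):  # tool y = lane x turned by deg ccw
    a=np.radians(deg);ty=xd*np.cos(a)+yd*np.sin(a);ty=np.r_[ty,0];tz=np.array([0,0,-1.]);return np.c_[np.cross(ty,tz),ty,tz]
def st(n=""):
    s=r.state();F=np.array(s["wrist_force"]);print(n,"t",round(s["time_s"],1),"L",L(s["eef_pos"]),"z",round(s["eef_pos"][2],1),"F",F[:2]@xd,F[:2]@yd,F[2],flush=True)
E
python3 - <<'E'
from meas import *
r.gripper_to(0.0)
r.move_pose(W(-172,-243,130),ori(0));r.movel(W(-172,-243,15),vel=120);r.hold(.2);st("down")
print(r.movel(W(-135,-243,15),vel=60,force_limit=5));st("near")
print(r.movel(W(-58,-243,15),vel=25,force_limit=6));st("pushed")
r.hold(.3);st()
w=r.snapshot("wrist");s=r.snapshot("side");
try: q=tubpos(s,(270,145,315,195));print("tub side",L(q[0]),q[1])
except Exception as e: print(e)
save(w,"pics/w2.png",cv2.resize(w["color"],(800,600)))
save(s,"pics/s2.png",cv2.resize(s["color"][125:275,200:360],(640,600),interpolation=cv2.INTER_CUBIC))
E
```

```text
down t 5.7 L [-171.8 -243. ] z 15.1 F 2.224541192376773 -2.41214827983531 0.31564950309580025
True
near t 6.0 L [-156.7 -242.1] z 14.3 F 0.10755046943916757 0.1978115811931066 -0.4116349686588773
True
pushed t 7.7 L [-130.1 -242.6] z 13.9 F -0.870578732418658 0.06251590906482567 1.6283316467711075
 t 8.0 L [-131.4 -242.5] z 13.2 F -0.39373059484322165 0.5158187904745537 0.5400760226818377
tub side [ -50.7 -237.9] 43.1828746809017
```

View pics/s2.png

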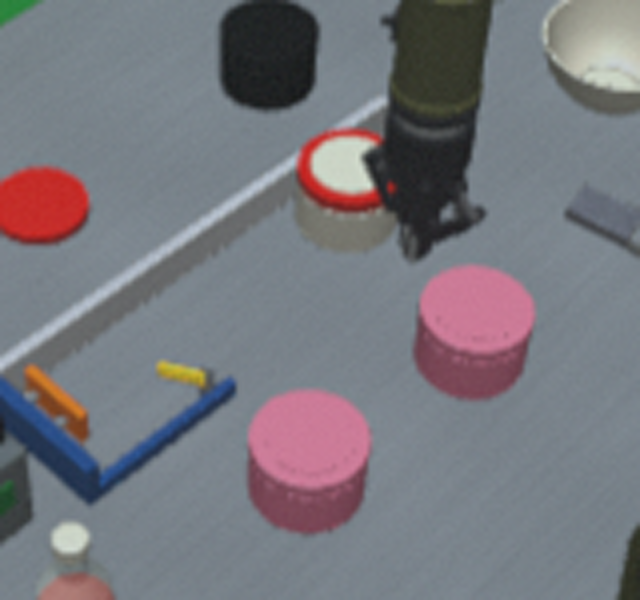

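The picture shows the tub near the upstand at crop (345,185), with the gripper's knuckle, which is wider than its tips, pushing on it. I'll back off and measure it clear of the gripper.

Run:
```python
from meas import *
print(r.state()["opening"])
r.movel(W(-172,-243,15),vel=100);r.movel(W(-172,-243,130),vel=200)
r.move_pose(W(-60,-100,250),ori(0));r.hold(.2);st("up")
s=r.snapshot("side")
try: q=tubpos(s,(265,145,315,195));print("tub side",L(q[0]),q[1])
except Exception as e: print(e)
w=r.snapshot("wrist");print([proj(w,W(-50,-243,66))])
save(w,"pics/w3.png",cv2.resize(w["color"],(640,480)))
```

```text
0.0031526539905489762
up t 10.4 L [ -61.1 -101.8] z 248.9 F -0.15110437082805586 -0.019918121541627157 -0.1986291090385183
tub side [ -50.4 -240. ] 44.38454860722682
[array([266.6, 281.9])]
```

View pics/w3.png

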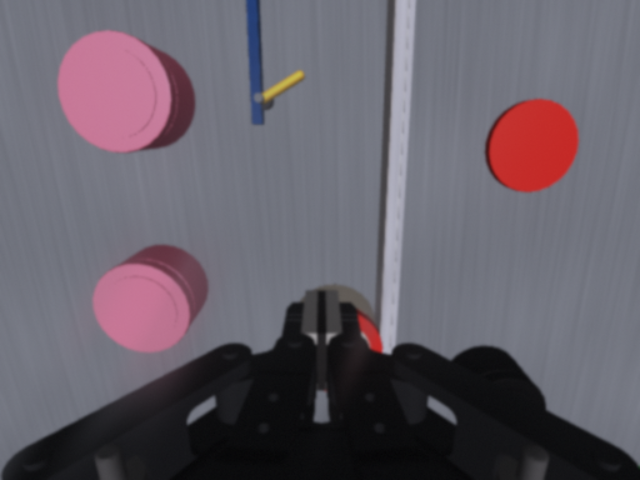

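The tub is at about x = -49 once the 1.6 mm side-view bias is taken off, so it is against the metal. Next is the push along the upstand with a 10° yawed pusher that biases the tub into the wall, first to before the dock, then check.

Run:
```python
from meas import *
R=ori(-10)
r.move_pose(W(-90,-345,150),R);r.movel(W(-58,-345,100),vel=150);r.movel(W(-58,-345,14),vel=120);r.hold(.3);st("down")
print(r.movel(W(-58,-175,14),vel=45,force_limit=15));st("a");r.hold(.3);st("b")
s=r.snapshot("side");m=tubpos(s,(235,140,315,215));print("tub side",L(m[0]),m[1])
save(s,"pics/s4.png",cv2.resize(s["color"][125:275,200:360],(640,600),interpolation=cv2.INTER_CUBIC))
```

```text
down t 13.3 L [ -57.6 -345.2] z 14.7 F 0.2423476677969933 0.32879882398221777 0.5944697131801546
False
a t 17.2 L [ -58. -175.] z 14.0 F -2.0095764844762205 -2.976184331764767 -0.011901168524647884
b t 17.5 L [ -57.9 -175. ] z 14.0 F -0.8494114754618742 -3.4614981222685053 -0.6562925770576618
tub side [ -52.  -111.9] 48.1608953609109
```

View pics/s4.png

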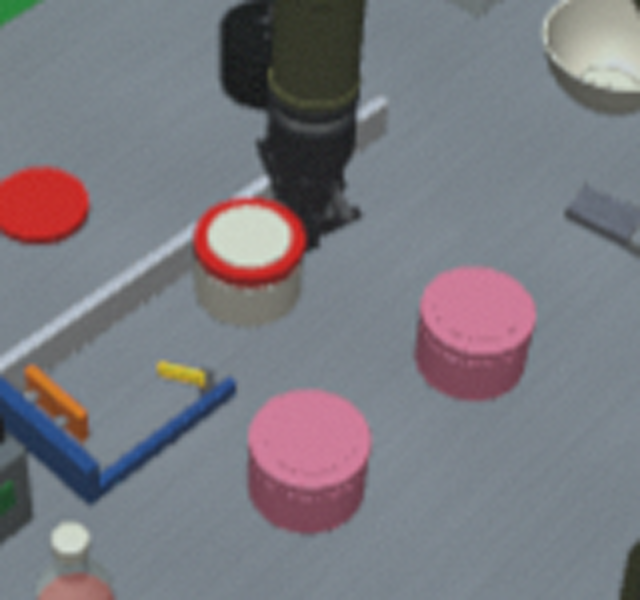

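The tub is upright against the metal at about (-50,-112), and the tool trails it by 63 mm. I'll continue past the catch to just short of the bumper.

Run:
```python
from meas import *
print(r.movel(W(-57,-90,14),vel=40,force_limit=10));st("a")
s=r.snapshot("side");m=tubpos(s,(205,140,315,235));print("tub side",L(m[0]),m[1])
print(r.movel(W(-57,-14,14),vel=30,force_limit=10));r.hold(.2);st("b")
s=r.snapshot("side");m=tubpos(s,(200,140,300,255));print("tub side",L(m[0]),m[1])
save(s,"pics/s5.png",cv2.resize(s["color"][175:265,180:276],(640,600),interpolation=cv2.INTER_CUBIC))
```

```text
False
a t 19.8 L [-56.9 -90.1] z 14.0 F -2.50652575413302 -3.254862224136207 0.690324567271773
tub side [102.1 -12.9] 38.02840249223822
False
b t 22.8 L [-57.8 -15.5] z 13.9 F -3.144083127102586 -7.222335793484776 1.7760038603707984
tub side [-51.7  46.9] 47.75520268875012
```

View pics/s5.png

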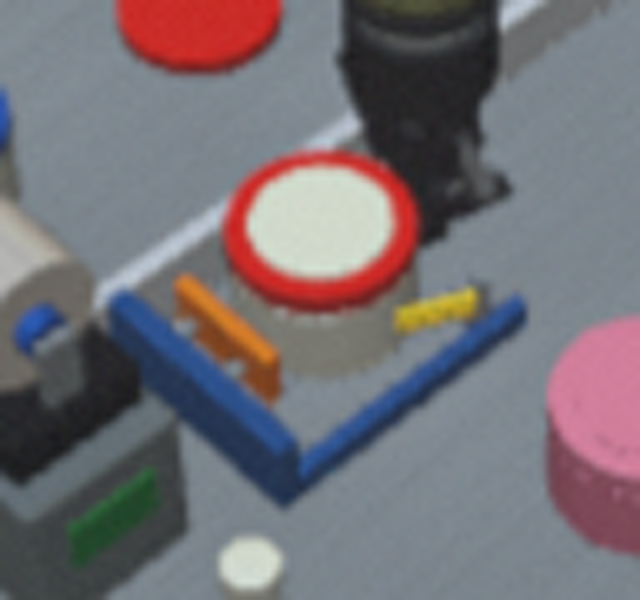

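The tub is past the catch's pin at y of about 47, just before the orange bumper at (230,340). The catch at (437,308) is still held open by the tub. Now I press gently in small steps, watching the catch angle and the force.

```bash
cat >> meas.py <<'E'
def look():
    s=r.snapshot("side");m=tubpos(s,(195,168,255,255))
    k=blob(s["color"],(22,120,100),(35,255,255),(225,205,265,235),s);v,u=np.nonzero(k)
    vx,vy=cv2.fitLine(np.c_[u,v].astype(np.float32),2,0,.01,.01)[:2].ravel() if len(u)>3 else (0,0)
    P=np.array([L(onz(s,p,36)) for p in zip(u,v)])
    i=P[:,0].argmax() if len(P) else 0
    print(" tub",L(m[0]),round(m[1],1),"yellow n",len(u),"tip",P[i] if len(P) else None,"img angle",round(float(np.degrees(np.arctan2(vy,vx))),1));return s
E
python3 - <<'E'
from meas import *
look()
for y in(-8,-4,-1,1,3):
    h=r.movel(W(-57,y,14),vel=12,force_limit=9);r.hold(.2);st(y);s=look()
    if h: print("stopped");break
save(s,"pics/s6.png",cv2.resize(s["color"][175:265,180:276],(640,600),interpolation=cv2.INTER_CUBIC))
E
```

```text
tub [-51.6  46.8] 47.9 yellow n 44 tip [-98.3  37.1] img angle -15.3
-8 t 23.7 L [-56.8  -7.4] z 14.0 F -1.9436689979795125 -1.9650835798800725 -0.6087343304763108
 tub [-51.5  55.5] 47.7 yellow n 45 tip [-95.2  34.2] img angle -12.5
-4 t 24.5 L [-56.4  -3.2] z 14.3 F -0.12843807647552544 -0.9187185535598555 -0.6539203320298146
 tub [-51.5  60. ] 47.7 yellow n 41 tip [-92.9  36.6] img angle -8.9
-1 t 25.1 L [-56.5  -2.7] z 14.3 F 0.12984957805447406 -5.251727390368669 0.1217239856343788
 tub [-51.4  60.1] 47.7 yellow n 41 tip [-92.9  36.6] img angle -8.9
1 t 25.7 L [-56.6  -1.6] z 14.3 F -0.00021619237500251177 -7.165589226460598 1.6052648778105205
 tub [-51.6  61.5] 47.7 yellow n 42 tip [-92.9  36.6] img angle -8.3
3 t 26.2 L [-56.5   0.1] z 14.3 F -0.18503413667350643 -7.041633123061778 2.0784495467048
 tub [-51.6  63.3] 47.6 yellow n 40 tip [-89.8  33.8] img angle -3.9
```

View pics/s6.png

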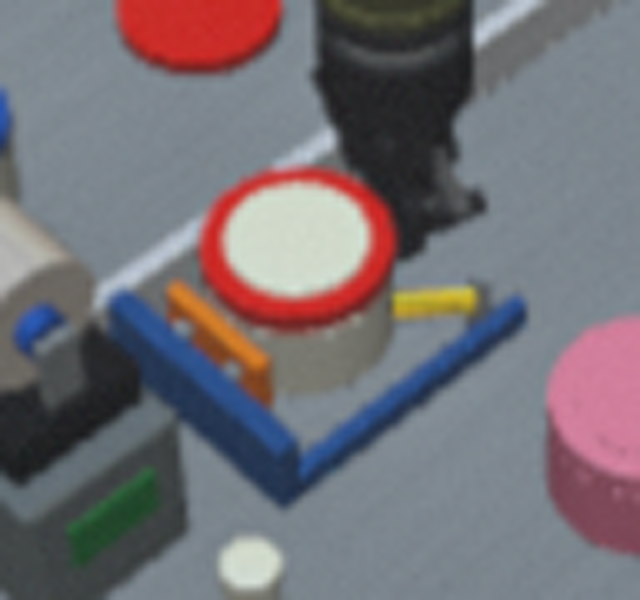

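The tub is pressing the bumper at y of about 63, and the catch at (435,302) is nearly closed (image angle -4°; shut is about +12°). I'll go on millimetre by millimetre.

Run:
```python
from meas import *
n=np.load("s.npy",allow_pickle=True).item()
k=blob(n["color"],(22,120,100),(35,255,255),(225,205,265,235),n);v,u=np.nonzero(k)
vx,vy=cv2.fitLine(np.c_[u,v].astype(np.float32),2,0,.01,.01)[:2].ravel();P=np.array([L(onz(n,p,36)) for p in zip(u,v)]);ref=np.degrees(np.arctan2(vy,vx));print("shut ref",len(u),ref,P[P[:,0].argmax()])
look()
for y in(4.5,6,7.5,9):
    h=r.movel(W(-57,y,14),vel=8,force_limit=6);r.hold(.4);st(y);s=look()
    k=blob(s["color"],(22,120,100),(35,255,255),(225,205,265,235),s);v,u=np.nonzero(k)
    vx,vy=cv2.fitLine(np.c_[u,v].astype(np.float32),2,0,.01,.01)[:2].ravel()
    F=np.array(r.state()["wrist_force"])[:2]@yd
    if h or abs(F)>16 or np.degrees(np.arctan2(vy,vx))>ref-2.5: print("stop",h);break
save(s,"pics/s7.png",cv2.resize(s["color"][175:265,180:276],(640,600),interpolation=cv2.INTER_CUBIC))
```

```text
shut ref 37 15.142611 [-82.7  22.6]
 tub [-51.6  63.1] 47.6 yellow n 40 tip [-89.8  33.8] img angle -3.9
4.5 t 27.1 L [-56.6   1.1] z 14.3 F -1.085127444136558 -7.550343932660589 2.165657986499193
 tub [-51.5  64.1] 47.6 yellow n 42 tip [-89.8  33.8] img angle -4.1
6 t 27.9 L [-56.8   2.7] z 14.2 F -1.1779183580377541 -8.081040170551875 1.7160052075938752
 tub [-52.   65.7] 47.7 yellow n 40 tip [-79.5  19.7] img angle 16.2
stop False
```

View pics/s7.png

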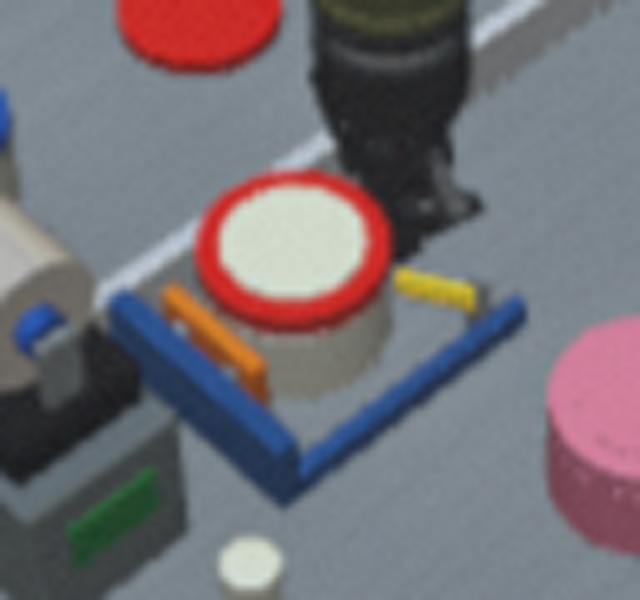

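The catch has snapped shut behind the tub at (437,290), angle 16° against the 15° reference. I'll back away slowly and check.

Run:
```python
from meas import *
r.movel(W(-56,-15,14),vel=10);st();look()
r.movel(W(-55,-75,14),vel=60);r.movel(W(-55,-75,200),vel=120)
r.move_pose(W(-55,-60,300),ori(0));r.hold(.3);st();s=look()
w=r.snapshot("wrist");m=tubpos(w,(150,0,300,384));print("wrist tub",L(m[0]),m[1])
m=blob(w["color"],(8,170,120),(18,255,255),(150,0,350,200),w);v,u=np.nonzero(m)
if len(u): print("bumper front",L(onz(w,(u.mean(),v.max()+.5),46)))
save(w,"pics/w8.png",cv2.resize(w["color"],(800,600)))
```

```text
t 30.2 L [-56.  -14.9] z 14.0 F 0.5897941336556707 -0.23562922631296196 0.37804552653079254
 tub [-51.4  63.7] 47.1 yellow n 39 tip [-80.4  25. ] img angle 15.1
 t 33.9 L [-55.6 -60.1] z 298.6 F -0.2661881460086585 0.013970737205974033 0.19516584409320376
 tub [-51.3  63.7] 47.0 yellow n 39 tip [-80.4  25. ] img angle 15.1
wrist tub [-49.4  61. ] 46.50174109160555
bumper front [-48.  108.2]
```

View pics/w8.png

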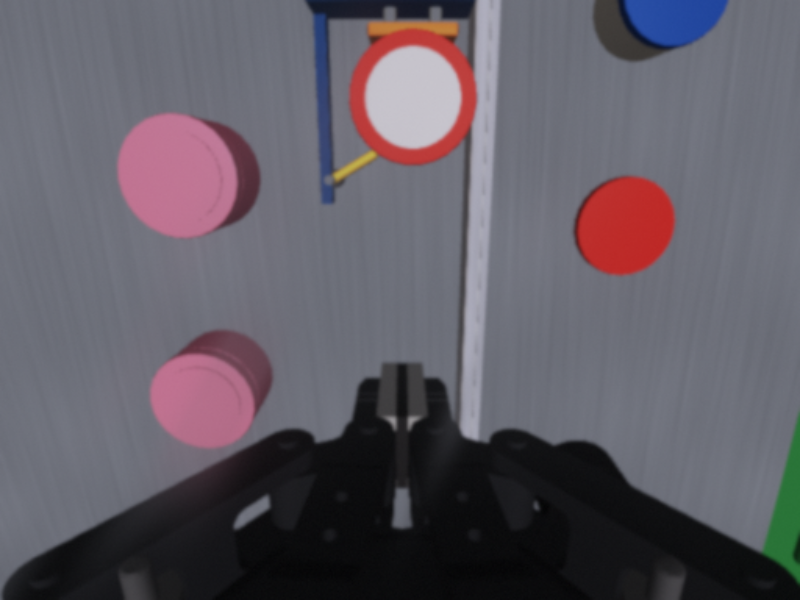

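The tub at (413,97) sits against the upstand, at lane (-49,61). The catch at (355,168) is shut behind it, the bumper is held in about 6 mm, and the robot is clear.

```bash
python3 -c "
from plant import r
print(r.finish_job())"
```

```text
the job is handed in; nothing more can be done
None
```

I handed the job in at about 34 s, with the tub against the upstand at lane (-49, 61) mm, the catch shut behind it, the bumper held in about 6 mm and the arm clear; the judge returned no verdict.

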